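# Scrub out the steel beaker with the long brush

## Robot

A 6-joint arm with a two-finger parallel gripper is mounted at the origin on the work surface. World frame = base frame: x ahead of the robot, y to its left, z up, the work surface at z = 0. Lengths are in mm, angles in degrees, forces in N, time in s.
With the tool pointing down it reaches from about 300 to 850 mm from the base axis. Payload 4.2 kg.
Tool frame: the origin (TCP) lies on the front face of the gripper's body, between the roots of the fingers; the fingertips stand 78 mm ahead of it and the grasp point (between the pads) lies 60 mm ahead of it; x points along the fingers, y is the direction in which the jaws open and shut, and the axes are right-handed (so a half turn about x gives the same grasp; the last joint's range is limited). The gripper opens to 91 mm and grips with 3 to 60 N. Pads are 32 mm wide; open, the fingers measure 118 mm over their backs; the gripper's body (76 mm by 178 mm) begins 60 mm behind the grasp point.
Start: joints at [-77.521, 18.312, 89.639, -0, 72.044, -1.146], TCP at [135.45, -558.827, 292.276] pointing down, gripper open.
Joint ranges: [-177.97, 177.97], [-48.28, 115.42], [12.27, 149.76], [-77.06, 257.06], [2.81, 150.46], [-146.56, 146.56]. Speed limits (degrees/s): [147.25, 147.25, 180, 180, 180, 180].

## Interface

Orientations are given as [roll, pitch, yaw] about the fixed x, y, z axes, in that order (R = Rz(yaw) Ry(pitch) Rx(roll)).
In Python, from workcell import status, viewer, env gives the robot as it stands. The module is installed in compiled form; this text tells all that it offers.
- The arm moves only by the tool move_arm, never from a script. Its argument "moves" is a list of rows, each a list of 3 entries, a list of its own where there are three numbers: the shift along the tool's x, y, z in cm, then the turn about the tool's x in rad, then the gripper's target within -1 to 1 (fully open at 1, half-way at 0, shut at -1). A call has 1 to 20 rows; each row is the pose to reach, as a shift and turn from the pose commanded when the call began, along the tool's axes at that moment; what a row does not reach only later rows make up. A row lasts 1/8 s, in which the tool goes at most 62.5 mm and 10.7 degrees, less where a joint would pass 70% of its speed; a pose out of reach is approached as far as the arm can. A call with a gripper value outside its range is refused whole. The fingers move at their own pace and stop on an object; "force" is the grip in N (left out, the last holds). Time passes only in rows, so rows that repeat a pose let the fingers close. It gives the time, the measured TCP pose, the force and the opening at its end, in the units of the state.
- status.state(): the state, without advancing time (a new reading comes with each control period).
- viewer.grab_frame(name): name is "side" or "top" or "wrist"; returns the picture (384x512x3 uint8, red, green, blue); there is no depth.
- viewer.get_calibration(name): a dict with "camera_matrix" (3x3 intrinsics, pixels), "D" ([k1, k2, p1, p2, k3] as OpenCV has them; the pictures are not rectified), "eye" and "rotation" of the camera in the world. Camera axes: x right, y down, z forward; pixel columns grow to the right and rows downward; lengths in mm; the calibration is good to about 2 mm. A picture is of the moment at which its call begins: read the wrist's pose just before it. get_calibration takes no time and is no camera call; for the wrist camera it gives the pose at the moment of the call.
- env.job_done(): hands the job in, once; it reports no verdict.
The state is a dict: "time_s": time; "qpos": joint angles; "qvel": joint speeds; "effort": joint torques, N m; "ee_pos": TCP position; "ee_rot": TCP orientation; "force": force on the tool from outside, world axes, zero at the start; "torque": the same for the moment, N m; "gripper_width": finger opening in mm.
Only numpy, scipy, OpenCV 4.12 (cv2) and the standard library are available. Lean on these libraries where they do the work, as an engineer would, in place of code of your own. Each camera call takes 0.05 s, during which the arm holds its last target.

## Task

Take the long-handled bottle brush out of its wooden block and scrub the inside of the tall steel beaker with it: go down to the bottom and draw it up again by at least half the beaker's depth, twice over, then lower it to the bottom once more and let go, leaving the brush standing in the beaker. Keep the beaker upright where it stands, and leave the short brush and the low steel pan where they are.

Things in the scene. Friction and masses are not known exactly. Their poses are not given: they have to be found in the camera images.
- brush: Long bottle brush, 60-130 g, 200 mm: rigid dark bristle head, 40 mm wide, flat foot, 0-65 mm; steel stem, 9 mm wide, to 85 mm; round wooden handle, 18 mm wide, to 200 mm. Origin: centre of its lower end; z up the handle. Starts upright, bristles down, loose in a hole 50 mm wide and 35 mm deep (floor 10 mm above the table) in a fixed wooden block 90 x 90 x 45 mm: lift it straight out.
- beaker: Tall plain steel beaker to scrub: round, open, loose on the table, about 350 g. Outer diameter 84 mm, height 105 mm, wall 4 mm (inner diameter 76 mm), bottom 5 mm thick. Origin: centre of its underside; z up.
- short_brush: Short brush, not to be used: like the long one but only 100 mm long, head 40 mm wide. Stands bristles down in a second block like the first, its top 110 mm above the table. Origin: centre of its lower end; z up.
- pan: Low steel pan, not to be used: round, open, outer diameter 110 mm, 40 mm high, loose. Origin: centre of its underside; z up. Among these four things nothing but the long brush is higher than 110 mm; taller bottles and tool pots stand only along the table's far edge (x above 0.75 m) and sides (over 0.5 m out).
Mind the look-alikes: they are no part of the job. What is shaped like the beaker but yellow is not meant.

How it is judged (in metres and radians):
On the way, in this order (a step that is already met when the one before it is completed fails the run):
1. the held brush goes down inside the beaker to its bottom, first time (brush tip less than 22 mm above the beaker's underside, within 35 mm of its axis) (z of brush in the frame of beaker below 0.022 m and horizontal distance between brush and beaker below 0.035 m and contact force between brush and the fingers above 0.3 N), for 0.05 s.
2. the held brush is drawn up by about half the beaker's depth, first time (tip more than 45 mm above the beaker's underside, still over the beaker) (z of brush in the frame of beaker above 0.045 m and horizontal distance between brush and beaker below 0.035 m and contact force between brush and the fingers above 0.3 N), for 0.05 s.
3. the held brush goes down inside the beaker to its bottom, second time (brush tip less than 22 mm above the beaker's underside, within 35 mm of its axis) (all of step 1), for 0.05 s.
4. the held brush is drawn up by about half the beaker's depth, second time (tip more than 45 mm above the beaker's underside, still over the beaker) (all of step 2), for 0.05 s.
5. the held brush goes down inside the beaker to its bottom, last time (brush tip less than 22 mm above the beaker's underside, within 35 mm of its axis) (all of step 3), for 0.05 s.
At the end, for the whole second after the job is handed in: The long brush is at rest in the beaker, bristles down on its bottom (tip under 30 mm above the underside, within 40 mm of the axis, leaning at most 34 degrees); the beaker is upright (6 degrees), within 40 mm of its start; short brush and pan within 30 mm of theirs (z of brush in the frame of beaker below 0.03 m and horizontal distance between brush and beaker below 0.04 m and angle between brush's own z axis and vertical below 0.6 rad and linear speed of each of brush, beaker below 0.03 m/s and angle between beaker's own z axis and vertical below 0.1 rad and distance of beaker from where it was at the start of the episode below 0.04 m and distance of each of short_brush, pan from where it was at the start of the episode below 0.03 m); the robot touches nothing.
It fails at once if the beaker is tipped by more than 17 degrees (angle between beaker's own z axis and vertical above 0.3 rad).
It fails at once if the beaker is pushed more than 60 mm away (distance of beaker from where it was at the start of the episode above 0.06 m).
It fails at once if the short brush or the pan is moved more than 40 mm (distance of any of short_brush, pan from where it was at the start of the episode above 0.04 m).
It also fails if it takes over 48 s, if anything falls off the work surface, if the arm or the gripper's body presses on something with over 40 N, if the wrist force passes 120 N, or if a joint passes its speed limit or range.

## Working session

There is one attempt and no reset: what is moved stays moved. The work goes in short steps, Python scripts to look and compute and a tool call to move; the robot and the scene stay as the last step left them, time stands still between calls to the robot, and variables do not carry over. Pictures are saved under pics/ and viewed, and the job is handed in when it is done.

Besides the shell and the picture viewer there is one more tool, called after "Emit:" as name(argument=value, ...) on one line, values as JSON. move_arm: Moves the arm, as the interface text tells. Its arguments: {"type":"object","properties":{"moves":{"type":"array","items":{"type":"array"}},"force":{"type":"number"}},"required":["moves"]}

```bash
mkdir -p pics; python3 - <<'E'
from workcell import status, viewer, env
import cv2
s=status.state();print(s)
for n in["side","top","wrist"]:
    c=viewer.get_calibration(n);print(n,c)
    cv2.imwrite(f"pics/{n}0.png",cv2.cvtColor(viewer.grab_frame(n),cv2.COLOR_RGB2BGR))
E
```

```text
{'time_s': 0.0, 'qpos': array([-7.75220946e+01,  1.83500718e+01,  8.97064917e+01, -3.35387218e-03,
        7.20431144e+01, -1.14687815e+00]), 'qvel': array([-0.07105108,  0.07270672, -0.03251423,  0.00051771,  0.02037752,
        0.01238761]), 'effort': array([-2.80694461e-03, -4.12461448e+01, -2.31971794e+01,  7.25554302e-02,
        4.57105518e-02, -1.40552047e-04]), 'ee_pos': array([ 135.34613759, -558.46418666,  291.43531009]), 'ee_rot': array([-89.31460958,  89.9002711 , 104.31121072]), 'force': array([ 0.19275273,  1.2315133 , -0.05654474]), 'torque': array([0.00879765, 0.01603152, 0.01123158]), 'gripper_width': 91.29365412007677}
side {'camera_matrix': array([[367.18326216,   0.        , 260.96157078],
       [  0.        , 367.18326216, 188.33839868],
       [  0.        ,   0.        ,   1.        ]]), 'D': array([-0.11884842,  0.        ,  0.        ,  0.        ,  0.        ]), 'eye': array([381.97440239, 685.42476956, 700.33892842]), 'rotation': array([-134.14469159,   -0.80481359, -170.56647543])}
top {'camera_matrix': array([[401.26453772,   0.        , 254.55877879],
       [  0.        , 401.26453772, 187.72368264],
       [  0.        ,   0.        ,   1.        ]]), 'D': array([-0.027551,  0.      ,  0.      ,  0.      ,  0.      ]), 'eye': array([345.02891019,  18.6416419 , 897.63382749]), 'rotation': array([-170.86902568,   -0.25820545,  -88.40288147])}
wrist {'camera_matrix': array([[313.40342173,   0.        , 253.98793903],
       [  0.        , 313.40342173, 194.15411789],
       [  0.        ,   0.        ,   1.        ]]), 'D': array([0.02863982, 0.        , 0.        , 0.        , 0.        ]), 'eye': array([ 215.98568726, -540.95585516,  383.2069099 ]), 'rotation': array([ 1.62781734e+02,  9.85065025e-02, -7.63617834e+01])}
```

View pics/side0.png

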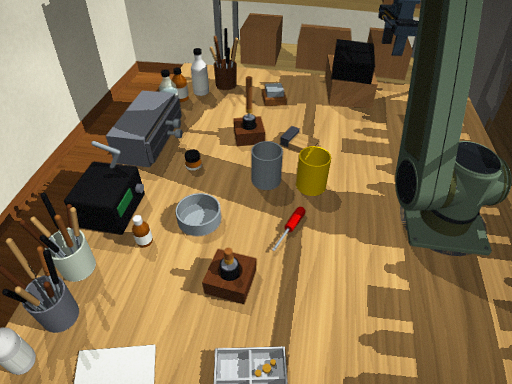

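View pics/top0.png

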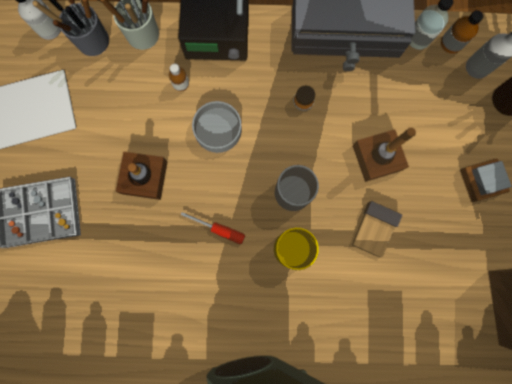

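View pics/wrist0.png

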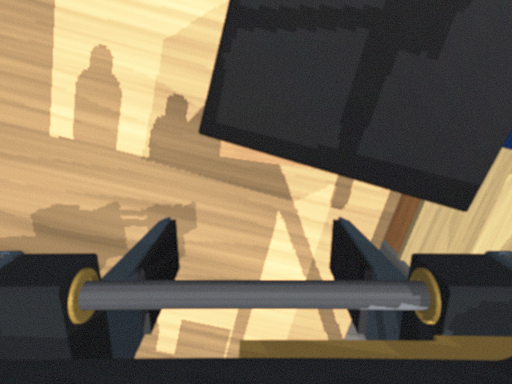

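Side view: long brush has its handle top near (249,78) and its block near (249,130). The grey beaker is at (267,165) with the yellow decoy at (313,170). The pan is at (198,215) and the short brush at (230,262). Top view: long brush block (381,156), handle top (411,131), beaker rim (297,187). Next I'll zoom in for exact pixels.

```bash
cat > h.py <<'E'
import numpy as np, cv2
from scipy.spatial.transform import Rotation as R
from workcell import status, viewer, env
def ray(n,uv,c=None):
    c=c or viewer.get_calibration(n)
    p=cv2.undistortPoints(np.array(uv,float).reshape(-1,1,2),c["camera_matrix"],c["D"]).reshape(-1,2)
    M=R.from_euler('xyz',c["rotation"],degrees=True).as_matrix()
    d=np.c_[p,np.ones(len(p))]@M.T
    return np.array(c["eye"]),d
def plane(n,uv,z,c=None):
    o,d=ray(n,uv,c); return o+d*((z-o[2])/d[:,2])[:,None]
def tri(uv1,uv2,a="side",b="top"):
    o1,d1=ray(a,uv1);o2,d2=ray(b,uv2);d1=d1[0];d2=d2[0]
    t=np.linalg.lstsq(np.c_[d1,-d2],o2-o1,rcond=None)[0]
    p,q=o1+t[0]*d1,o2+t[1]*d2
    return (p+q)/2,np.linalg.norm(p-q)
E
python3 - <<'E'
import cv2,numpy as np
t=cv2.imread("pics/top0.png");s=cv2.imread("pics/side0.png")
a=cv2.resize(t[110:230,260:430],None,fx=4.7,fy=4.7,interpolation=cv2.INTER_CUBIC);cv2.imwrite("pics/tz.png",a)
a=cv2.resize(s[60:200,210:340],None,fx=4.2,fy=4.2,interpolation=cv2.INTER_CUBIC);cv2.imwrite("pics/sz.png",a)
E
```

```text
(no output)
```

View pics/tz.png

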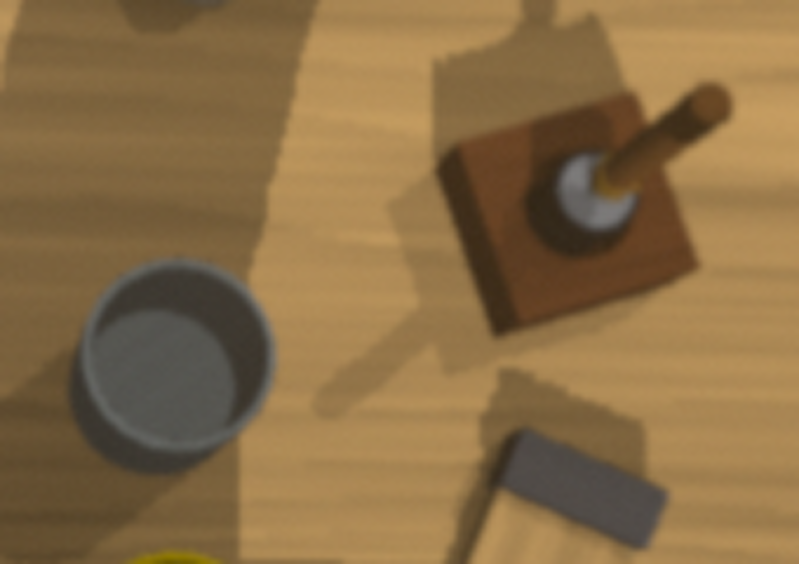

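View pics/sz.png

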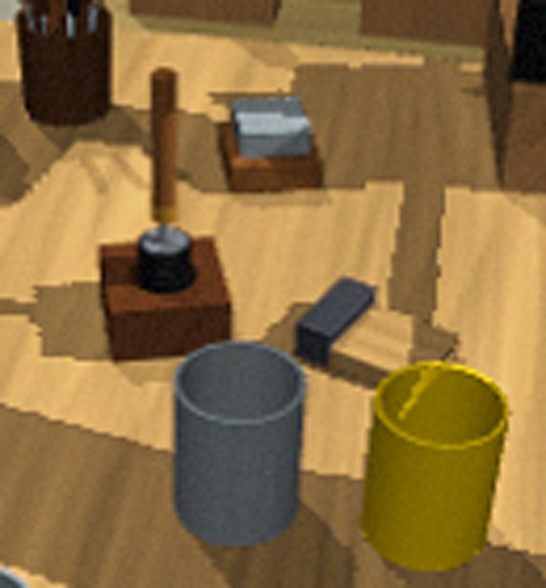

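```bash
python3 - <<'E'
from h import *
T=lambda x,y:[260+(x+.5)/4.7-.5,110+(y+.5)/4.7-.5]
S=lambda x,y:[210+(x+.5)/4.2-.5,60+(y+.5)/4.2-.5]
np.set_printoptions(precision=1,suppress=True)
print("handle top",plane("top",T(711,102),210),plane("side",S(164,74),210),tri(S(164,74),T(711,102)))
print("head top",plane("top",T(597,190),75),plane("side",S(165,243),75))
print("rim",plane("top",T(177,356),105),plane("side",S(239.5,383),105),tri(S(239.5,383),T(177,356)))
print("rim w",plane("top",[T(78,356),T(275,356),T(177,258),T(177,455)],105))
print("bottom out top/side",plane("side",S(237,540),0))
print("block corners",plane("top",[T(460,143),T(633,93),T(699,266),T(519,325)],45).round(1), plane("side",[S(104,245),S(214,238),S(231,307),S(108,311)],45))
print("pan", plane("top",[[217,127]],40),"short",plane("top",[[137,172]],110),"yellow",plane("top",[[297,249]],105))
E
```

```text
handle top [[ 565.7 -257.9  210. ]] [[ 566.2 -253.2  210. ]] (array([ 567.1, -259.2,  206.8]), np.float64(0.6553712129642066))
head top [[ 566.1 -258.8   75. ]] [[ 566.5 -253.    75. ]]
rim [[479.7 -66.8 105. ]] [[482.7 -62.3 105. ]] (array([481.9, -67.3, 100.8]), np.float64(2.930656769644386))
rim w [[ 478.5  -24.6  105. ]
 [ 480.9 -108.7  105. ]
 [ 522.5  -66.3  105. ]
 [ 437.3  -67.3  105. ]]
bottom out top/side [[476.9 -31.1   0. ]]
block corners [[ 594.9 -204.9   45. ]
 [ 621.9 -287.3   45. ]
 [ 539.3 -315.7   45. ]
 [ 509.  -231.1   45. ]] [[ 620.6 -286.8   45. ]
 [ 539.6 -311.7   45. ]
 [ 512.5 -224.3   45. ]
 [ 599.1 -203.3   45. ]]
pan [[617.  105.8  40. ]] short [[496.8 254.9 110. ]] yellow [[353.5 -67.7 105. ]]
```

```bash
cat >> h.py <<'E'
np.set_printoptions(precision=2,suppress=True)
def show(target=None):
    s=status.state();M=R.from_euler('xyz',s["ee_rot"],degrees=True).as_matrix()
    print("t",s["time_s"],"pos",s["ee_pos"],"rot",s["ee_rot"],"F",s["force"],"w",s["gripper_width"]);print("axes cols\n",M)
    if target is not None: print("shift cm",M.T@(np.array(target)-s["ee_pos"])/10)
E
python3 -c "
from h import *
show([566,-257,330])"
```

```text
t 0.15 pos [ 135.37 -558.56  291.6 ] rot [-90.91  89.92 102.71] F [-0.04 -0.5   0.19] w 91.17908657638921
axes cols
 [[-0.    0.24 -0.97]
 [ 0.   -0.97 -0.24]
 [-1.   -0.   -0.  ]]
shift cm [ -3.81 -19.17 -48.95]
```

Emit:
move_arm(moves=[[[-3,-2,-5],0,1],[[-4,-4,-10],0,1],[[-4,-6,-15],0,1],[[-4,-8,-20],0,1],[[-4,-10,-25],0,1],[[-4,-12,-30],0,1],[[-4,-14,-35],0,1],[[-4,-16,-40],0,1],[[-4,-18,-45],0,1],[[-4,-19,-48],0,1],[[-4,-19.2,-49],0,1],[[-4,-19.2,-49],0,1],[[-4,-19.2,-49],0,1]], force=20)

```text
time_s: 1.78
ee_pos: [565.4, -257.7, 332.3]
ee_rot: [9.3, 90.0, -157.1]
force: [0.0, -0.2, 0.4]
gripper_width: 91.4
```

```bash
python3 - <<'E'
from h import *
show([566,-257,330])
print(viewer.get_calibration("wrist"))
cv2.imwrite("pics/w1.png",cv2.cvtColor(viewer.grab_frame("wrist"),cv2.COLOR_RGB2BGR))
E
```

```text
t 1.775 pos [ 565.37 -257.7   332.29] rot [   9.34   89.96 -157.12] F [ 0.03 -0.2   0.39] w 91.39064787649532
axes cols
 [[-0.    0.23 -0.97]
 [-0.   -0.97 -0.23]
 [-1.    0.    0.  ]]
shift cm [ 0.23 -0.05 -0.08]
{'camera_matrix': array([[313.4 ,   0.  , 253.99],
       [  0.  , 313.4 , 194.15],
       [  0.  ,   0.  ,   1.  ]]), 'D': array([0.03, 0.  , 0.  , 0.  , 0.  ]), 'eye': array([ 646.04, -240.09,  423.94]), 'rotation': array([162.74,  -0.  , -76.44])}
```

View pics/w1.png

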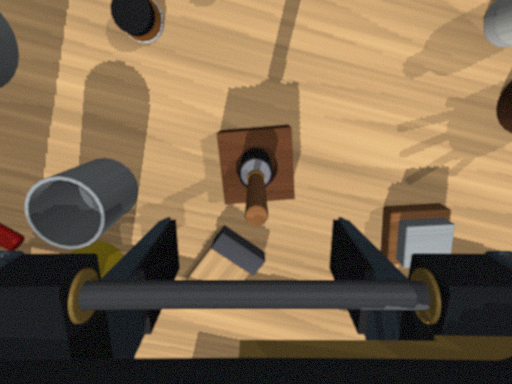

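The wrist view shows the handle top at (257,214) and the beaker rim centre at about (66,212). The brush is between the fingers laterally. I'll check both positions by ray.

```bash
python3 - <<'E'
from h import *
print(plane("wrist",[[257,213.5]],210),plane("wrist",[[66,212]],105),plane("wrist",[[256,170]],75))
E
```

```text
[[ 567.56 -261.33  210.  ]] [[482.92 -71.79 105.  ]] [[ 569.21 -261.04   75.  ]]
```

Emit:
move_arm(moves=[[[3,0,0],0,1],[[6,0,0],0,1],[[9,0,0],0,1],[[11,0,0],0,1],[[11,0,0],0,1],[[11,0,0],0,-1],[[11,0,0],0,-1],[[11,0,0],0,-1],[[11,0,0],0,-1],[[11,0,0],0,-1],[[11,0,0],0,-1],[[11,0,0],0,-1],[[11,0,0],0,-1]], force=25)

```text
time_s: 3.45
ee_pos: [566.4, -256.8, 222.2]
ee_rot: [1.0, 90.0, -165.3]
force: [-0.3, 0.4, -1.5]
gripper_width: 17.6
```

```bash
python3 - <<'E'
from h import *
show()
cv2.imwrite("pics/s2.png",cv2.cvtColor(cv2.resize(viewer.grab_frame("side")[20:180,180:340],None,fx=3.7,fy=3.7),cv2.COLOR_RGB2BGR))
E
```

```text
t 3.45 pos [ 566.42 -256.8   222.16] rot [   1.03   89.99 -165.35] F [-0.35  0.44 -1.45] w 17.63967557265548
axes cols
 [[-0.    0.24 -0.97]
 [-0.   -0.97 -0.24]
 [-1.    0.    0.  ]]
```

View pics/s2.png

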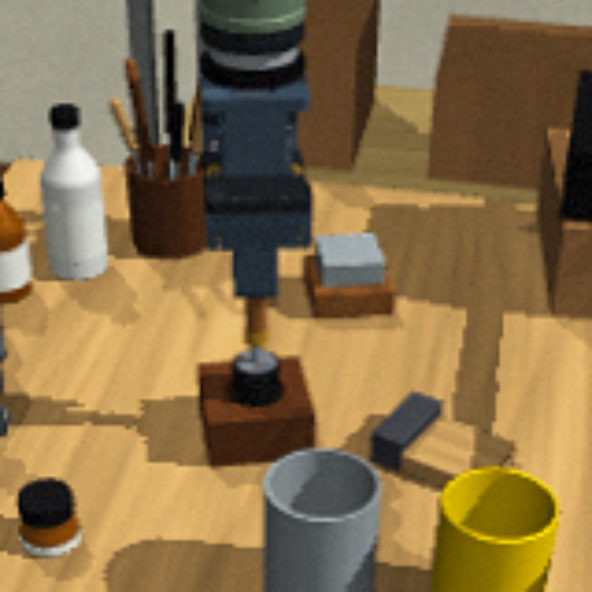

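The handle is gripped (17.6 mm) and upright. I'll lift it straight up now.

Emit:
move_arm(moves=[[[-1,0,0],0,-1],[[-2.5,0,0],0,-1],[[-4.5,0,0],0,-1],[[-6.5,0,0],0,-1],[[-8.5,0,0],0,-1],[[-10.5,0,0],0,-1],[[-12.5,0,0],0,-1],[[-13.5,0,0],0,-1],[[-13.5,0,0],0,-1],[[-13.5,0,0],0,-1]])

```text
time_s: 4.75
ee_pos: [566.1, -256.7, 356.5]
ee_rot: [-36.7, 89.9, 156.9]
force: [-0.6, 0.3, -1.4]
gripper_width: 17.4
```

```bash
python3 - <<'E'
from h import *
show([482,-66,357])
cv2.imwrite("pics/s3.png",cv2.cvtColor(cv2.resize(viewer.grab_frame("side")[0:180,180:340],None,fx=3.3,fy=3.3),cv2.COLOR_RGB2BGR))
E
```

```text
t 4.75 pos [ 566.15 -256.67  356.48] rot [-36.72  89.91 156.9 ] F [-0.56  0.33 -1.42] w 17.415397839941537
axes cols
 [[-0.    0.24 -0.97]
 [ 0.   -0.97 -0.24]
 [-1.   -0.    0.  ]]
shift cm [ -0.03 -20.51   3.69]
```

View pics/s3.png

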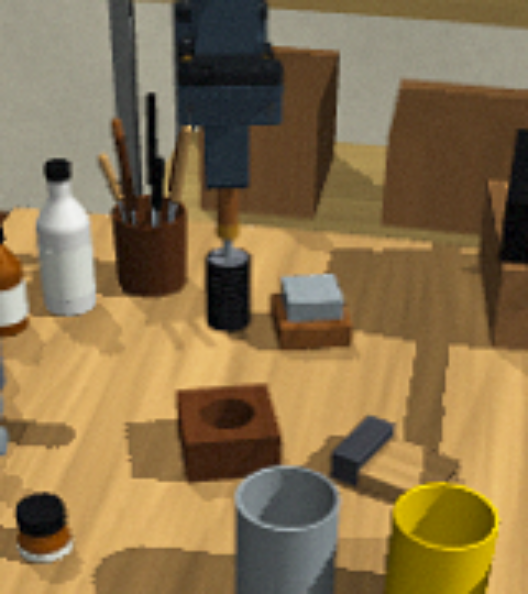

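The brush came out cleanly and hangs vertical. Now over to the beaker.

Emit:
move_arm(moves=[[[0,-1,0.2],0,-1],[[0,-3,0.5],0,-1],[[0,-6,1.1],0,-1],[[0,-9,1.6],0,-1],[[0,-12,2.2],0,-1],[[0,-15,2.7],0,-1],[[0,-17.5,3.1],0,-1],[[0,-19.5,3.5],0,-1],[[0,-20.5,3.7],0,-1],[[0,-20.5,3.7],0,-1],[[0,-20.5,3.7],0,-1]])

```text
time_s: 6.18
ee_pos: [482.5, -66.7, 357.2]
ee_rot: [100.2, 90.0, -66.2]
force: [0.4, -1.4, -1.3]
gripper_width: 17.6
```

```bash
python3 - <<'E'
from h import *
show([482,-66,357])
a=viewer.grab_frame("side")[50:210,190:350];b=viewer.grab_frame("top")[100:260,220:380]
cv2.imwrite("pics/s4.png",cv2.cvtColor(cv2.resize(np.hstack([a,b]),None,fx=2.5,fy=2.5,interpolation=2),cv2.COLOR_RGB2BGR))
E
```

```text
t 6.175 pos [482.49 -66.73 357.2 ] rot [100.24  89.97 -66.16] F [ 0.38 -1.39 -1.26] w 17.55082578291074
axes cols
 [[ 0.    0.24 -0.97]
 [-0.   -0.97 -0.24]
 [-1.    0.   -0.  ]]
shift cm [ 0.02 -0.08  0.03]
```

View pics/s4.png

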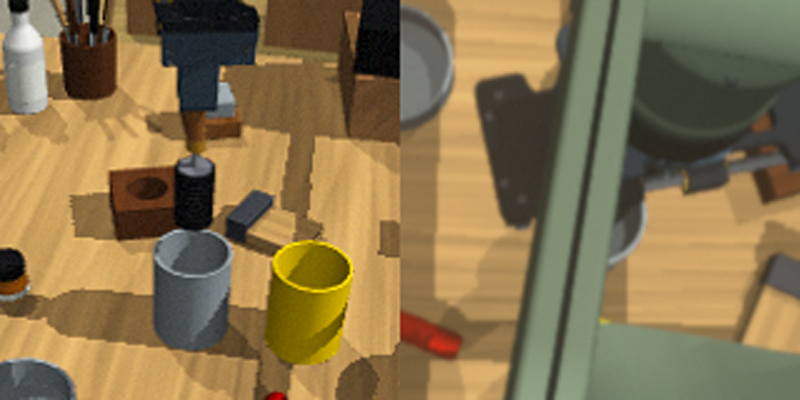

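```bash
python3 - <<'E'
from h import *
print(plane("side",[[190+193.7/2.5,50+221/2.5]],145),plane("side",[[190+192.7/2.5,50+255/2.5]],105))
E
```

```text
[[481.59 -62.48 145.  ]] [[480.84 -57.59 105.  ]]
```

Emit:
move_arm(moves=[[[1,0,0],0,-1],[[2,0,0],0,-1],[[3.5,0,0],0,-1],[[5,0,0],0,-1],[[6,0,0],0,-1],[[6,0,0],0,-1]])

```text
time_s: 7.02
ee_pos: [481.8, -66.2, 296.2]
ee_rot: [-19.7, 89.9, 173.9]
force: [-0.8, -0.5, -0.1]
gripper_width: 17.6
```

```bash
python3 - <<'E'
from h import *
show([482,-66,357])
a=viewer.grab_frame("side")[50:210,190:350]
cv2.imwrite("pics/s5.png",cv2.cvtColor(cv2.resize(a,None,fx=3.5,fy=3.5,interpolation=2),cv2.COLOR_RGB2BGR))
E
```

```text
t 7.025 pos [481.81 -66.22 296.23] rot [-19.71  89.88 173.92] F [-0.84 -0.48 -0.06] w 17.581578877508452
axes cols
 [[-0.    0.24 -0.97]
 [ 0.   -0.97 -0.24]
 [-1.   -0.    0.  ]]
shift cm [-6.08 -0.02 -0.01]
```

View pics/s5.png

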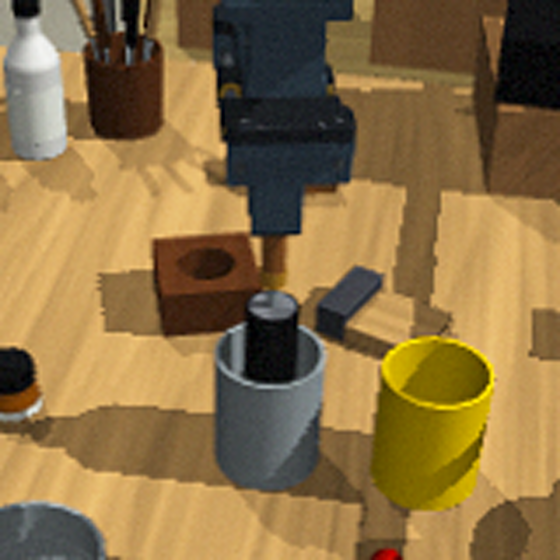

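The head is inside the beaker and centred, with clearance all round. First descent to the bottom.

Emit:
move_arm(moves=[[[1.5,0,0],0,-1],[[3,0,0],0,-1],[[4.5,0,0],0,-1],[[6,0,0],0,-1],[[7,0,0],0,-1],[[7.4,0,0],0,-1],[[7.4,0,0],0,-1],[[7.4,0,0],0,-1],[[7.4,0,0],0,-1]])

```text
time_s: 8.2
ee_pos: [482.4, -66.3, 223.7]
ee_rot: [152.5, 89.9, -13.8]
force: [0.6, 0.6, -1.1]
gripper_width: 17.6
```

```bash
python3 - <<'E'
from h import *
show()
a=viewer.grab_frame("side")[50:210,190:350]
cv2.imwrite("pics/s6.png",cv2.cvtColor(cv2.resize(a,None,fx=3.5,fy=3.5,interpolation=2),cv2.COLOR_RGB2BGR))
E
```

```text
t 8.2 pos [482.42 -66.33 223.68] rot [152.54  89.94 -13.83] F [ 0.61  0.55 -1.09] w 17.609712091863774
axes cols
 [[ 0.    0.24 -0.97]
 [-0.   -0.97 -0.24]
 [-1.    0.   -0.  ]]
```

View pics/s6.png

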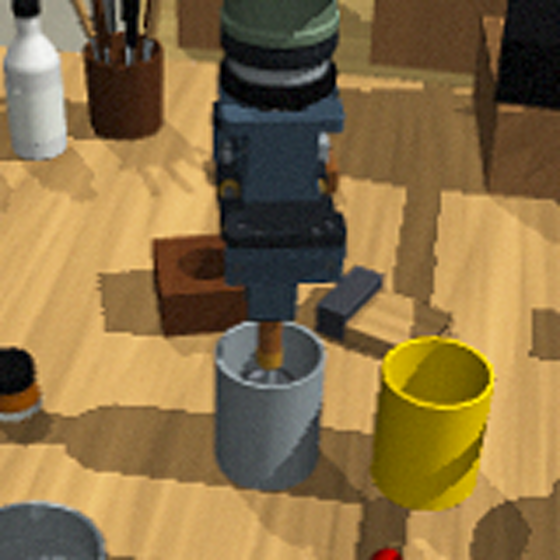

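The tip is about 11 mm up, clear of both walls, and the beaker hasn't moved. Now the strokes; each first lower dips slightly further for margin.

Emit:
move_arm(moves=[[[0.3,0,0],0,-1],[[0.3,0,0],0,-1],[[0.3,0,0],0,-1],[[-1.5,0,0],0,-1],[[-3,0,0],0,-1],[[-4.5,0,0],0,-1],[[-5.5,0,0],0,-1],[[-5.5,0,0],0,-1],[[-5.5,0,0],0,-1],[[-5.5,0,0],0,-1],[[-4,0,0],0,-1],[[-2.5,0,0],0,-1],[[-1,0,0],0,-1],[[0,0,0],0,-1],[[0.3,0,0],0,-1],[[0.3,0,0],0,-1],[[0.3,0,0],0,-1],[[0.3,0,0],0,-1]])

```text
time_s: 10.5
ee_pos: [482.4, -66.3, 220.7]
ee_rot: [153.6, 89.9, -12.8]
force: [0.0, -0.3, -1.3]
gripper_width: 17.6
```

```bash
python3 - <<'E'
from h import *
show()
a=viewer.grab_frame("side")[50:210,190:350]
cv2.imwrite("pics/s7.png",cv2.cvtColor(cv2.resize(a,None,fx=3.5,fy=3.5,interpolation=2),cv2.COLOR_RGB2BGR))
E
```

```text
t 10.5 pos [482.42 -66.33 220.7 ] rot [153.61  89.94 -12.77] F [ 0.01 -0.32 -1.32] w 17.63167206672182
axes cols
 [[ 0.    0.24 -0.97]
 [-0.   -0.97 -0.24]
 [-1.    0.   -0.  ]]
```

View pics/s7.png

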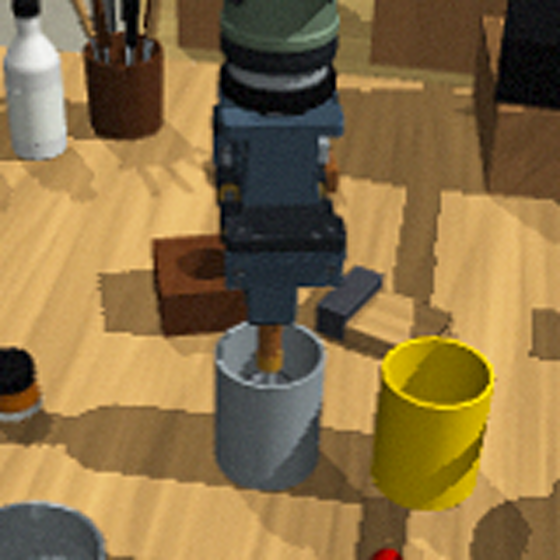

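The first stroke is done and the second bottom reached, still held. Next the second draw and the final lowering, to about 2 mm above the floor.

Emit:
move_arm(moves=[[[-1.5,0,0],0,-1],[[-3,0,0],0,-1],[[-4.5,0,0],0,-1],[[-5.8,0,0],0,-1],[[-5.8,0,0],0,-1],[[-5.8,0,0],0,-1],[[-5.8,0,0],0,-1],[[-4.5,0,0],0,-1],[[-3,0,0],0,-1],[[-1.5,0,0],0,-1],[[-0.4,0,0],0,-1],[[0,0,0],0,-1],[[0.2,0,0],0,-1],[[0.2,0,0],0,-1],[[0.2,0,0],0,-1],[[0.2,0,0],0,-1]])

```text
time_s: 12.55
ee_pos: [482.3, -66.3, 218.5]
ee_rot: [149.2, 90.0, -17.2]
force: [-0.1, 0.3, -0.0]
gripper_width: 17.6
```

```bash
python3 -c "
from h import *
show()"
```

```text
t 12.55 pos [482.3  -66.31 218.53] rot [149.18  89.96 -17.19] F [-0.07  0.34 -0.04] w 17.58050105812257
axes cols
 [[ 0.    0.24 -0.97]
 [-0.   -0.97 -0.24]
 [-1.    0.   -0.  ]]
```

Vertical force has gone from about -1.3 to 0 N, so the foot is at or touching the bottom. I'll ease down 1 mm, open gradually and look.

Emit:
move_arm(moves=[[[0.1,0,0],0,-1],[[0.1,0,0],0,-1],[[0.1,0,0],0,-0.6],[[0.1,0,0],0,-0.5],[[0.1,0,0],0,-0.3],[[0.1,0,0],0,0],[[0.1,0,0],0,0.2],[[0.1,0,0],0,0.2],[[0.1,0,0],0,0.2],[[0.1,0,0],0,0.2],[[0.1,0,0],0,0.2]])

```text
time_s: 13.92
ee_pos: [482.2, -66.3, 217.2]
ee_rot: [88.8, 90.0, -77.6]
force: [0.4, 0.0, -0.8]
gripper_width: 54.5
```

```bash
python3 - <<'E'
from h import *
show()
a=viewer.grab_frame("side")[50:210,190:350]
cv2.imwrite("pics/s8.png",cv2.cvtColor(cv2.resize(a,None,fx=3.5,fy=3.5,interpolation=2),cv2.COLOR_RGB2BGR))
cv2.imwrite("pics/w8.png",cv2.cvtColor(viewer.grab_frame("wrist"),cv2.COLOR_RGB2BGR))
E
```

```text
t 13.925 pos [482.18 -66.3  217.24] rot [ 88.82  89.99 -77.55] F [ 0.37  0.04 -0.81] w 54.521608906001454
axes cols
 [[ 0.    0.24 -0.97]
 [-0.   -0.97 -0.24]
 [-1.    0.    0.  ]]
```

View pics/s8.png

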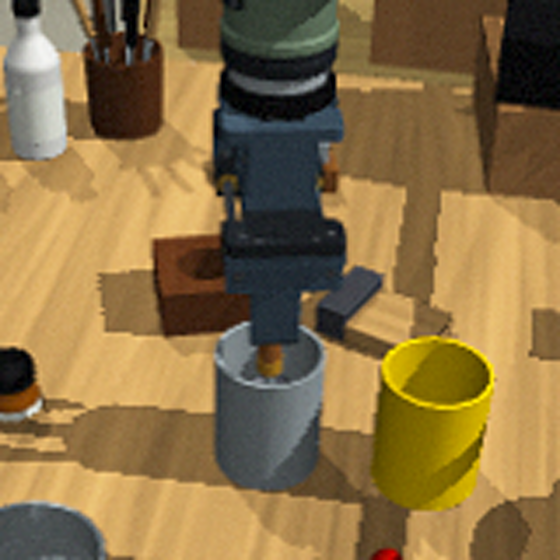

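View pics/w8.png

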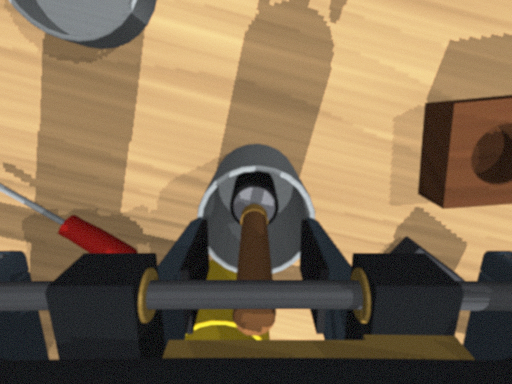

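The brush stands free between the open fingers, centred in the beaker (handle base at (255,210), rim centre about (256,215)). Now open fully and pull straight up.

Emit:
move_arm(moves=[[[-0.2,0,0],0,0.6],[[-1,0,0],0,0.8],[[-2.5,0,0],0,0.8],[[-5,0,0],0,0.8],[[-8,0,0],0,0.8],[[-11,0,0],0,0.8],[[-14,0,0],0,0.8],[[-14,0,0],0,0.8],[[-14,0,0],0,0.8],[[-14,0,0],0,0.8],[[-14,0,0],0,0.8]])

```text
time_s: 15.4
ee_pos: [481.9, -66.2, 356.3]
ee_rot: [-20.0, 89.9, 173.7]
force: [0.5, -0.9, -0.5]
gripper_width: 81.9
```

```bash
python3 - <<'E'
from h import *
show()
a=viewer.grab_frame("side")
cv2.imwrite("pics/s9.png",cv2.cvtColor(cv2.resize(a,None,fx=1.5,fy=1.5,interpolation=2),cv2.COLOR_RGB2BGR))
cv2.imwrite("pics/w9.png",cv2.cvtColor(viewer.grab_frame("wrist"),cv2.COLOR_RGB2BGR))
E
```

```text
t 15.4 pos [481.92 -66.25 356.35] rot [-19.95  89.89 173.67] F [ 0.49 -0.92 -0.48] w 81.88794607149515
axes cols
 [[-0.    0.24 -0.97]
 [ 0.   -0.97 -0.24]
 [-1.   -0.    0.  ]]
```

View pics/s9.png

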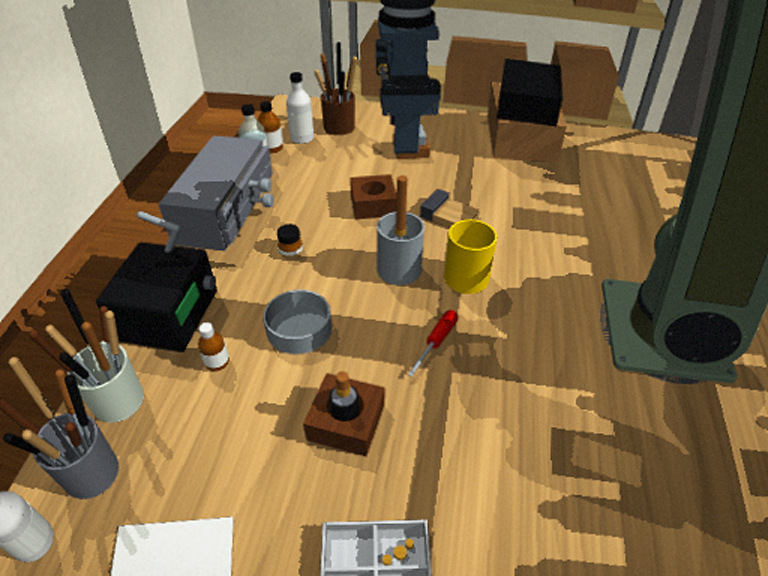

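View pics/w9.png

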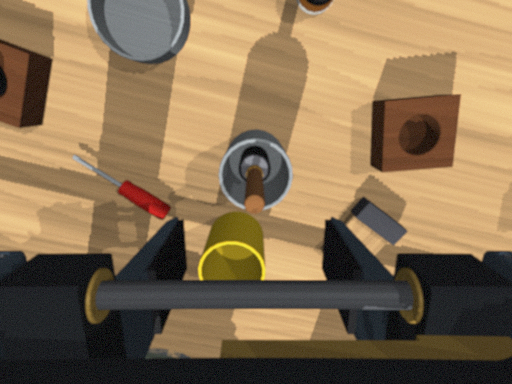

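The brush stands upright in the beaker, with its handle top at (402,180) in the enlarged side view. The gripper is well clear. The beaker, pan (298,321) and short brush (344,395) are where they began. Handing in.

```bash
python3 -c "
from workcell import env
print(env.job_done())"
```

```text
the job is handed in; nothing more can be done
None
```

I took the long brush out of its block, scrubbed the beaker and left the brush standing in it. The job was handed in at about 15.5 s; it reports no verdict.

- **Strokes:** The brush went to the bottom (tip about 9–12 mm above the beaker's underside) and was drawn up to about 65 mm, twice. I then lowered it onto the bottom and released it. The tip heights are worked out from the arm's pose, assuming the brush did not slip in the grip. I did not take pictures at the top of the strokes.
- **Final pictures:** The brush stands upright near the middle of the beaker, with the open gripper about 70 mm clear above it. By eye, the beaker, pan and short brush have not moved from where they started.
- **Disagreement:** The three cameras differed by up to 10 mm in y for the same point. They agreed on the offset between brush and beaker, so I used that.

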